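# Press a bearing down onto its spring washer and hold it flush

### The job

Lay the loose ball bearing flat into the bore of the grey housing on the hand press's shuttle, let go of it, and push the shuttle by its black knob fully home under the ram. Then pull the red press handle down until it is level, which presses the bearing flush with the housing's rim against the spring washer beneath it, and finish while still holding the handle there, so that the retaining screws can be fitted. Leave the other things on the bench where they are.

Things in the scene. Friction and masses are not known exactly. Their poses are not given: they have to be found in the camera images.
- press: Dark green hand press, fixed. Origin: on the ram's vertical axis, at bench level; x points from its front (handle side) to its back, y to its left, z up. Head x -34..103, y -31..31, z 113..161 mm; column behind the ram. Slide bed x -48..48, y -73..245 mm, rails up to z 42 mm: the shuttle is loaded out at the left and slides along the press's -y axis to under the ram.
- shuttle (a joint): Travel of the shuttle along the press's -y axis, in m: 0 = right out to the left (bore axis 130 mm to the left of the ram axis), 0.130 = fully home against its stop, bore exactly under the ram. Sliding friction about 2.5 N, no spring: it stays where it is left.
- housing_rim (a point): Centre of the bore's mouth, level with the rim (top face, 72 mm above the bench) of the grey square housing (90 x 90 x 30 mm) fixed on the shuttle. Axes as the press's. Bore 55 mm wide, with a 4 mm 45 degree chamfer at its mouth (63 mm wide at the rim).
- washer (a joint): Sinking of the steel spring washer in the housing's bore, in m. 0 = free: its face lies 7 mm below the rim, so a bearing put in stands 8 mm proud. 0.008 = bearing flush with the rim. Stop at 0.012. It is a spring: about 9 N to start it, 25 N at 0.008.
- shuttle_knob (a point): Middle of the black knob (24 mm wide, 24 mm high, top 86 mm above the bench) on a 9 mm stem at the left end of the shuttle: 115 mm to the left (+y of the press) of the bore's axis, 76 mm above the bench. Pinch it from above or push it along the press's -y axis. With the shuttle home it is 84 mm to the left of the head's side face.
- lever_angle (a joint): Press lever, rad: 0 = at rest, handle raised 0.60 rad (34 degrees) above level; 0.60 = level; stop at 0.70. Springs back to 0 when let go. Lowers the ram 46.7 mm per rad: with the shuttle home it touches the bearing at about 0.43, bearing flush at 0.60. Force at the middle of the grip: about 4 N at first, 6 N before the ram touches, 13 N at level.
- handle_mid (a point): Point on the centre line of the red grip, 186 mm from the lever's pivot: about 290 mm above the bench at rest, 185 mm when level (then 139 mm in front of the ram axis). Pinch the grip there from above across its width (closing along the press's y axis; it turns between the pads as the lever swings), or push it down.
- lever: The press lever, a steel bar with a round red grip (25 mm diameter, 104 mm long, a 30 mm bead at its free end). Origin: on the pivot axis, 47 mm behind the ram axis, 185 mm above the bench; the pivot axis is parallel to the press's y axis. The bar leaves the origin towards the press's -x; the grip covers 136 to 240 mm from the pivot.
- bearing: Steel ball bearing, 52 mm diameter, 15 mm high, 0.12 kg, lying flat on the bench at the left. Origin: centre of its underside, z axis up.
- ram: The steel ram with its round nose, 40 mm diameter, that presses on the bearing. Origin: centre of the nose's lower face, on the ram axis, 100 mm above the bench at rest.
- pliers: Bystander: slip-joint pliers with green grips, 172 mm long, lying at the right front of the bench.
- wrench: Bystander: small steel wrench, 162 mm long, lying at the right of the press.
- file: Bystander: flat file with a wooden handle, 140 mm long, 12 mm high, lying at the left of the press, behind the bearing.

How it is judged:
On the way, in this order (a step that is already met when the one before it is completed fails the run):
1. the bearing lies flat in the housing's bore, let go, while the shuttle is still out (horizontal distance between bearing and housing_rim below 0.004 m and z of bearing in the frame of housing_rim below -0.005 m and angle between bearing's own z axis and vertical below 0.1 rad and contact force between the fingers and bearing below 0.2 N and value of joint shuttle below 0.1 m), for 0.2 s.
2. the shuttle is fully home under the ram with the bearing in it, before the handle is pulled (value of joint shuttle above 0.126 m and horizontal distance between bearing and housing_rim below 0.004 m and value of joint lever_angle below 0.35 rad), for 0.2 s.
At the end, for the whole second after the job is handed in: Through the last second the robot presses on the red grip (over 3 N); shuttle within 4 mm of home; bearing flat in the bore (within 4 mm, 0.1 rad), pressed by the nose with over 12 N, its top flush with the housing rim within 2.5 mm; lever level within 0.07 rad (value of joint shuttle above 0.126 m and horizontal distance between bearing and housing_rim below 0.004 m and angle between bearing's own z axis and vertical below 0.1 rad and z of bearing in the frame of housing_rim between -0.0175 and -0.0125 m and contact force between ram and bearing above 12 N and value of joint lever_angle between 0.53 and 0.67 rad and contact force between any of the fingers, the arm and lever above 3 N); the arm keeps its last pose, push and grip.
It fails at once if a bystander is moved by more than 30 mm (distance of any of pliers, wrench, file from where it was at the start of the episode above 0.03 m).
It also fails if it takes over 64 s, if anything falls off the work surface, if the arm or the gripper's body presses on something with over 40 N, if the wrist force passes 120 N, or if a joint passes its speed limit or range.

### The arm

A 7-joint arm with a two-finger parallel gripper is mounted at the origin on a cart in front of the work surface, level with it; the furniture and walls round the work are solid. World frame = base frame: x ahead of the robot, y to its left, z up, the work surface at z = 0. Lengths are in m, angles in rad, forces in N, time in s.
With the tool pointing down it reaches from about 0.4 to 0.875 m from the base axis. Payload 6.5 kg.
Tool frame: the origin (TCP) lies midway between the tips of the shut fingers; the grasp point (between the pads) lies 19 mm behind it (arm.tcp_to_grasp is the z of the grasp point in the tool frame, in m); z points along the fingers, y is the line along which they close (so a half turn about z gives the same grasp; the last joint's range is limited). The gripper opens to 88 mm and grips with 3 to 60 N. Pads are 18 mm wide; open, the fingers measure 123 mm over their backs; the gripper's body (75 mm by 187 mm) begins 45 mm behind the grasp point.
Start: joints at [-1.293, 0.536, -0.004, 1.538, 0.003, 1.067, -0.071], TCP at [0.219, 0.612, 0.239] pointing down, gripper open.
Joint ranges: [-2.7, 2.7], [-0.37, 2.16], [-1.27, 1.26], [0.24, 2.4], [-1.31, 4.45], [0.19, 1.91], [-2.76, 2.76]. Speed limits (rad/s): [2.39, 2.39, 3.14, 3.14, 3.14, 3.14, 3.14].

### API

Orientations are given as a unit quaternion [x, y, z, w].
In Python, from plant import arm, optics gives the robot as it stands. The module is installed in compiled form; this text tells all that it offers.
- The arm moves only by the tool jog_arm, never from a script. Its argument "moves" is a list of rows, each a list of 2 entries, a list of its own where there are three numbers: the shift along the world's x, y, z in mm, then the turn, a rotation vector about the world's x, y, z in degrees. A call has exactly 5 rows; each row shifts and turns the commanded pose from where the row before left it; what a row does not reach is not made up. A row lasts 1/12 s, in which the tool goes at most 41.7 mm and 7.16 degrees, less where a joint would pass 70% of its speed; a pose out of reach is approached as far as the arm can. A call is refused whole if a number of a shift passes 41.7 or a number of a turn 7.16, either way. A call with a gripper value outside its range is refused whole. "fingers" is the finger opening in mm, from 0 to 88.1, set as the call begins (left out, the last holds). The fingers move at their own pace and stop on an object; "grip_force" is the grip in N (left out, the last holds). Time passes only in rows, so rows that do not move let the fingers close, or fill a call up. It gives the time, the measured TCP pose, the force, the opening and the grip force at its end, in the units of the state.
- arm.read_state(): the state, without advancing time (a new reading comes with each control period).
- optics.snapshot(name): name is "side" or "top"; returns a dict with "frame" (400x640x3 uint8, red, green, blue), "fovy" (degrees; the focal length in pixels is half the picture's height over the tangent of half this angle, whatever the lens; pixels are square), "cx", "cy" (the principal point, pixels), "rvec" (rotation vector, rad) and "tvec" (3), from world to camera coordinates, as OpenCV has them. Camera axes: x right, y down, z forward; pixel columns grow to the right and rows downward; lengths in m; the calibration is good to about 2 mm. A picture is of the moment at which its call begins. There is no depth.
- arm.sign_off(): hands the job in; it is judged then, once.
Trained networks look in a picture, given as the dict that the camera call returned (one of the last four; its "shot" number tells which), for a name from the list of things; names that differ only in an ending like _2 or _b are one class to them, and where a whole thing is asked for, a point or a joint stands for the part that bears it (a point fixed in the world has none). Each returns a list of dicts, best first, with "conf" (0 to 1); they miss things now and then, are a little off and sometimes report something else, mostly with a low value. They report only what shows in the picture. A call takes as long as a camera call.
- optics.trace(picture, name): "region" (400x640 bool, what is visible of it) and "at" ([row, column] in pixels, amid what is visible of it).
The state is a dict: "clock": time; "joint_positions": joint angles; "dq": joint speeds; "tau": joint torques, N m; "position": TCP position; "ee_rot": TCP orientation; "wrist_force": force on the tool from outside, world axes, zero at the start; "wrist_torque": the same for the moment, N m; "gripper_width": finger opening in m; "gripper_force": force on a finger pad.
Only numpy, scipy, OpenCV 4.12 (cv2) and the standard library are available. Lean on these libraries where they do the work, as an engineer would, in place of code of your own. Each camera call takes 0.05 s, during which the arm holds its last target. There are 200 camera calls.

## Working session

There is one attempt and no reset: what is moved stays moved. The work goes in short steps, Python scripts to look and compute and a tool call to move; the robot and the scene stay as the last step left them, time stands still between calls to the robot, and variables do not carry over. Pictures are saved under pics/ and viewed, at most 10 in all, crops included, and the job is handed in when it is done.

Besides the shell and the picture viewer there is one more tool, called after "Emit:" by a JSON object that holds its "name" and its "arguments", one argument or row to a line. jog_arm: Moves the arm, as the interface text tells. Its arguments: {"type":"object","properties":{"moves":{"type":"array"},"fingers":{"type":"number"},"grip_force":{"type":"number"}},"required":["moves"]}

```bash
mkdir -p pics
cat > h.py <<'E'
import numpy as np, cv2
from plant import arm, optics
def cam(s):
    R=cv2.Rodrigues(np.array(s["rvec"],float))[0]; t=np.array(s["tvec"],float).ravel()
    f=200/np.tan(np.radians(s["fovy"])/2); return R,t,f
def ray(s,rc):
    R,t,f=cam(s); d=R.T@np.array([(rc[1]-s["cx"])/f,(rc[0]-s["cy"])/f,1]); return -R.T@t,d
def onz(s,rc,z):
    o,d=ray(s,rc); return o+d*(z-o[2])/d[2]
def proj(s,p):
    R,t,f=cam(s); c=(R@np.atleast_2d(p).T).T+t; return np.c_[c[:,1]/c[:,2]*f+s["cy"],c[:,0]/c[:,2]*f+s["cx"]]
def tri(s1,a,s2,b):
    o1,d1=ray(s1,a);o2,d2=ray(s2,b);A=np.c_[d1,-d2];k=np.linalg.lstsq(A,o2-o1,rcond=None)[0]
    p,q=o1+d1*k[0],o2+d2*k[1]; return (p+q)/2,np.linalg.norm(p-q)
def save(s,n): cv2.imwrite("pics/"+n,s["frame"][:,:,::-1])
E
python3 - <<'E'
from h import *
np.set_printoptions(precision=4,suppress=True)
P={n:optics.snapshot(n) for n in("side","top")}
for n,s in P.items():
    save(s,n+"0.png"); print(n,s["fovy"],s["cx"],s["cy"],"cam",ray(s,(200,320)))
    for k in("press","bearing","housing_rim","shuttle_knob","handle_mid","lever","file","pliers","wrench","ram"):
        for r in optics.trace(s,k)[:2]:
            print(k,round(r["conf"],2),np.array(r["at"]),int(r["region"].sum()),onz(s,r["at"],{"bearing":.015,"shuttle_knob":.076,"housing_rim":.06}.get(k,0)))
print(arm.read_state(),arm.tcp_to_grasp)
E
```

```text
side 50.31572657697228 315.27735887639017 196.33605357092762 cam (array([0.3423, 1.0911, 0.787 ]), array([ 0.185 , -0.8541, -0.4862]))
press 0.91 [205.1 315.1] 4189 [ 0.6508 -0.2486  0.    ]
bearing 0.64 [354.3 318.7] 410 [0.4797 0.433  0.015 ]
housing_rim 0.85 [231. 310.] 1185 [0.605  0.0148 0.06  ]
shuttle_knob 0.68 [226.9 305.7] 1218 [0.6176 0.0196 0.076 ]
handle_mid 0.98 [148.7 348.6] 455 [ 0.6215 -0.8281  0.    ]
lever 0.98 [150.7 345.6] 432 [ 0.6313 -0.7992  0.    ]
file 0.83 [348.3 264.5] 266 [0.6087 0.4342 0.    ]
pliers 0.56 [198.9 348.3] 154 [ 0.539  -0.3277  0.    ]
ram 0.63 [169.5 322. ] 138 [ 0.6943 -0.5606  0.    ]
top 51.15167709647443 315.25224878011136 199.21365090540831 cam (array([ 0.232 , -0.1219,  1.3193]), array([ 0.291 ,  0.1269, -0.9483]))
press 0.64 [214.  368.1] 4250 [ 0.6596 -0.1092  0.    ]
bearing 0.74 [193.5 197.6] 171 [0.4814 0.4295 0.015 ]
housing_rim 0.57 [209.3 334.4] 1444 [ 0.6095 -0.0075  0.06  ]
shuttle_knob 0.85 [206.8 334.2] 1401 [ 0.6119 -0.0051  0.076 ]
shuttle_knob 0.48 [218.1 343.3] 26 [ 0.5904 -0.0456  0.076 ]
handle_mid 0.83 [231.  383.9] 346 [ 0.6282 -0.178   0.    ]
lever 0.92 [231.6 379.4] 367 [ 0.6202 -0.1655  0.    ]
file 0.53 [159.2 225.3] 121 [0.6333 0.4126 0.    ]
wrench 0.67 [240.  449.3] 100 [ 0.6896 -0.38    0.    ]
{'clock': 1.1, 'joint_positions': array([-1.2932,  0.5364, -0.0044,  1.5379,  0.0026,  1.0673, -0.0712]), 'dq': array([ 0.0007, -0.0001, -0.0018, -0.0008,  0.0004, -0.002 ,  0.0006]), 'tau': array([  0.0005, -57.0899,   0.9904, -25.193 ,  -0.0562,   0.0108,
         0.    ]), 'position': array([0.2191, 0.612 , 0.2387]), 'ee_rot': array([ 0.171 ,  0.9853, -0.    ,  0.    ]), 'wrist_force': array([0.1247, 0.5504, 0.1667]), 'wrist_torque': array([-0.0064,  0.0324,  0.0238]), 'gripper_force': 0.0, 'gripper_width': 0.08824446981194395} -0.0187
```

View pics/side0.png

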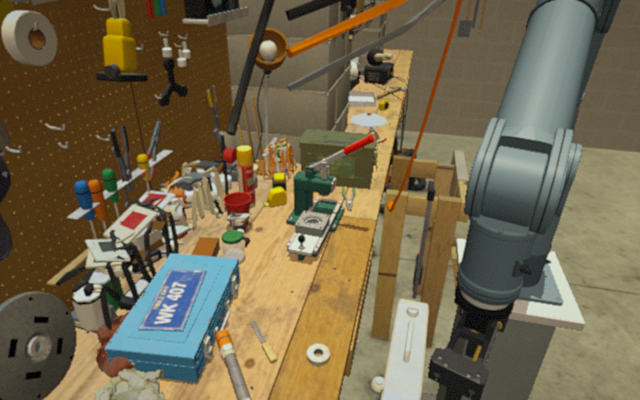

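View pics/top0.png

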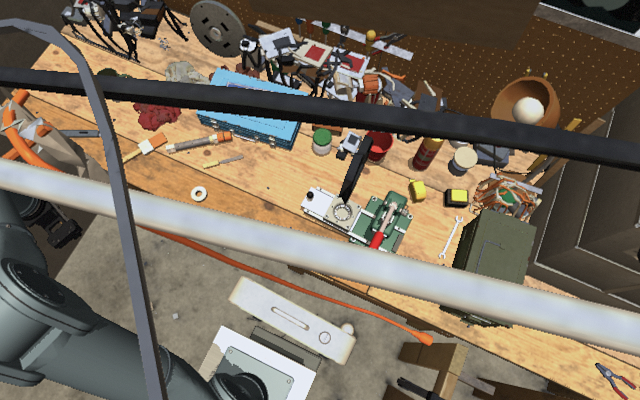

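Run:
```python
import cv2,numpy as np
a=cv2.imread("pics/side0.png")[125:265,270:400];b=cv2.imread("pics/top0.png")[170:260,290:420]
z=lambda i,k:cv2.resize(i,None,fx=k,fy=k,interpolation=cv2.INTER_CUBIC)
A=z(a,4);B=z(b,2)
A=z(a,4)[:,:400+120]
cv2.imwrite("pics/c1.png",A)
cv2.imwrite("pics/c2.png",z(b,6))
```

```text
(no output)
```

View pics/c1.png

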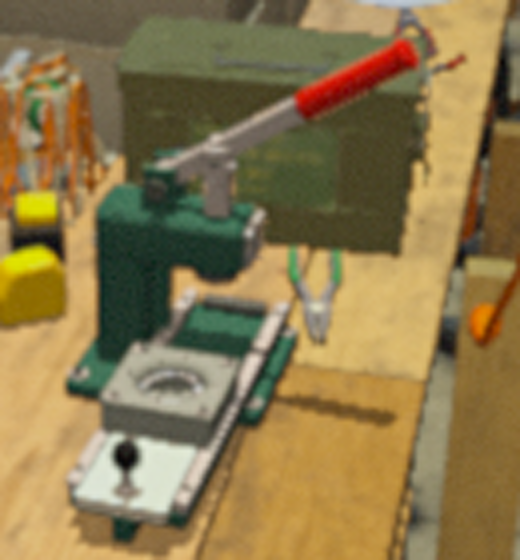

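View pics/c2.png

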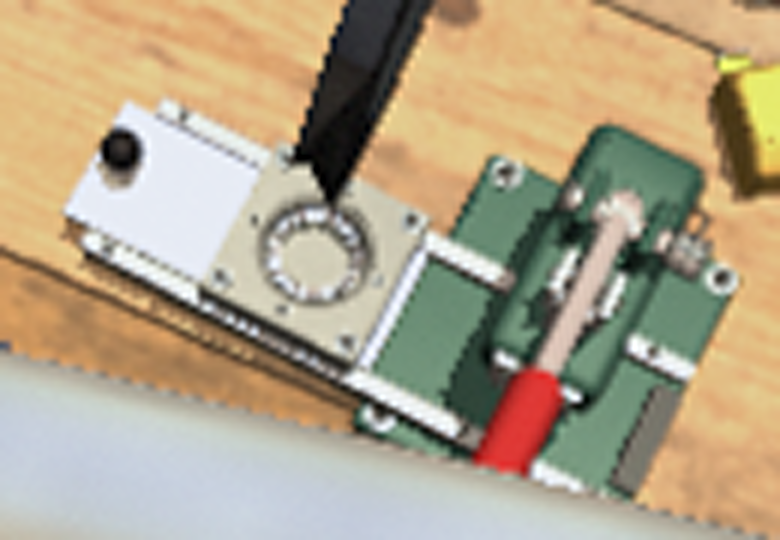

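```bash
cat > fit.py <<'E'
from h import *
import pickle
from scipy.optimize import least_squares
np.set_printoptions(precision=4,suppress=True)
P={n:optics.snapshot(n) for n in("side","top")}
pickle.dump({n:{k:v for k,v in s.items() if k!="frame"} for n,s in P.items()},open("cal.pkl","wb"))
L=lambda r:(47-r*np.cos(.6),0,185+r*np.sin(.6))
S=[((0,130,72),(172,381)),((0,245,76),(126,452)),(L(136),(300,103)),(L(236),(404,52))]
T=[((0,130,72),(316,255)),((0,245,80),(121,151)),((45,175,72),(272,148)),((-45,175,72),(200,285)),((45,85,72),(425,215)),((-45,85,72),(352,360)),(L(136),(537,375))]
def pts(p,l):
    l=np.array(l)/1000;c,s=np.cos(p[2]),np.sin(p[2]);return np.c_[p[0]+c*l[:,0]-s*l[:,1],p[1]+s*l[:,0]+c*l[:,1],l[:,2]]
def res(p):
    o=[]
    for s,D,k,off in((P["side"],S,4,(125,270)),(P["top"],T,6,(170,290))):
        uv=proj(s,pts(p,[d[0] for d in D])); m=np.array([[d[1][1]/k+off[0],d[1][0]/k+off[1]] for d in D]); o.append((uv-m).ravel())
    return np.concatenate(o)
for y0 in(-.2,0.3):
    r=least_squares(res,[.63,-.12,y0],loss="soft_l1");print(r.x,r.cost)
p=r.x;print(res(p).reshape(-1,2))
print("bore,knob out,knob home,ram,handle rest,handle level\n",pts(p,[(0,130,72),(0,245,76),(0,115,76),(0,0,0),L(186),(-139,0,185)]))
print("spike",tri(P["side"],(130,232),P["top"],(201,346)))
for n,b in(("side",(354.3,318.7)),("top",(193.5,197.6))):
    for i in range(2):
        q=optics.trace(P[n],"bearing")
        if q: 
            m=cv2.findContours(q[0]["region"].astype(np.uint8),0,1)[0];m=max(m,key=len);e=cv2.fitEllipse(m);print(n,e,onz(P[n],(e[0][1],e[0][0]),.0075))
        break
print(tri(P["side"],(354.3,318.7),P["top"],(193.5,197.6)))
E
python3 fit.py
```

```text
[ 0.6032 -0.1636 -0.0421] 3.84173916541446
[ 0.6032 -0.1636 -0.0421] 3.841739165411674
[[-0.6832 -0.389 ]
 [ 0.009   0.3007]
 [ 0.9613 -0.7722]
 [-0.0817  0.2275]
 [-0.698  -0.5559]
 [-0.2527 -0.7493]
 [-1.2231  0.3281]
 [ 0.2299 -0.6573]
 [ 0.0944  0.5362]
 [ 0.7162  0.0888]
 [ 1.4952  0.5923]]
bore,knob out,knob home,ram,handle rest,handle level
 [[ 0.6086 -0.0338  0.072 ]
 [ 0.6135  0.0811  0.076 ]
 [ 0.608  -0.0487  0.076 ]
 [ 0.6032 -0.1636  0.    ]
 [ 0.4968 -0.1592  0.29  ]
 [ 0.4643 -0.1578  0.185 ]]
spike (array([ 0.7022, -0.0054,  0.3291]), np.float64(0.2804507241719013))
side ((318.2080078125, 354.5895080566406), (21.986013412475586, 23.17874526977539), 90.75133514404297) [0.4819 0.4277 0.0075]
top ((199.21263122558594, 193.7904815673828), (15.177797317504883, 16.515085220336914), 85.31451416015625) [0.4842 0.4273 0.0075]
(array([0.481 , 0.4306, 0.0124]), np.float64(0.0016984890919101042))
```

Run:
```python
from h import *
np.set_printoptions(precision=3,suppress=True)
for n in("side","top"):
    s=optics.snapshot(n)
    for q in optics.trace(s,"file")[:1]:
        rc=np.argwhere(q["region"]);w=np.array([onz(s,a,.006) for a in rc])
        print(n,q["conf"],w[w[:,0].argmin()],w[w[:,0].argmax()],w[w[:,1].argmin()],w[w[:,1].argmax()])
```

```text
side 0.75 [0.571 0.464 0.006] [0.666 0.369 0.006] [0.663 0.365 0.006] [0.58  0.472 0.006]
top 0.61 [0.572 0.46  0.006] [0.668 0.369 0.006] [0.663 0.362 0.006] [0.58  0.469 0.006]
```

Emit:
{"name": "jog_arm", "arguments": {
  "moves": [
    [[26,-18,-10],[0,0,-3]],
    [[26,-18,-10],[0,0,-3]],
    [[26,-18,-10],[0,0,-3]],
    [[27,-19,-10],[0,0,-3]],
    [[27,-19,-10],[0,0,-3]]
  ],
  "fingers": 76
}}

```text
clock: 1.92
position: [0.3522, 0.5191, 0.1884]
ee_rot: [0.299, 0.954, 0.0, 0.0]
wrist_force: [0.6, -0.2, -0.1]
gripper_width: 0.0758
gripper_force: 0.0
```

Emit:
{"name": "jog_arm", "arguments": {
  "moves": [
    [[27,-19,-20],[0,0,-3]],
    [[27,-19,-20],[0,0,-3]],
    [[26,-18,-20],[0,0,-3]],
    [[26,-18,-20],[0,0,-3]],
    [[26,-18,-10],[0,0,-3]]
  ]
}}

```text
clock: 2.33
position: [0.4832, 0.4262, 0.0963]
ee_rot: [0.421, 0.907, -0.001, -0.001]
wrist_force: [-0.4, 0.9, 0.4]
gripper_width: 0.0761
gripper_force: 0.0
```

```bash
cat > st.py <<'E'
from h import *
np.set_printoptions(precision=4,suppress=True)
from scipy.spatial.transform import Rotation as Ro
def st():
    s=arm.read_state();R=Ro.from_quat(s["ee_rot"]).as_matrix()
    print(round(s["clock"],2),s["position"],"yang",np.degrees(np.arctan2(R[1,1],R[0,1])),"z",R[:,2],"F",s["wrist_force"],s["gripper_width"],s["gripper_force"],s["joint_positions"])
    return s
if __name__=="__main__": st()
E
python3 - <<'E'
from st import *
s=st()
for n in("side","top"):
    P=optics.snapshot(n);save(P,n+"1.png")
    q=optics.trace(P,"bearing")
    for q in q[:1]:
        m=max(cv2.findContours(q["region"].astype(np.uint8),0,1)[0],key=len);e=cv2.fitEllipse(m);print(n,q["conf"],e,onz(P,(e[0][1],e[0][0]),.0075))
    print("tcp px",proj(P,s["position"]))
E
```

```text
2.33 [0.4832 0.4262 0.0963] yang 40.170165996258284 z [-0.0021 -0.002  -1.    ] F [-0.4241  0.9211  0.432 ] 0.07609451879598807 0.0 [-0.8865  0.7006  0.1363  1.6515 -0.1224  0.8008  0.0046]
side 0.76 ((318.18829345703125, 354.6015625), (22.508935928344727, 23.965951919555664), 147.51979064941406) [0.482  0.4277 0.0075]
tcp px [[325.4021 318.5569]]
tcp px [[184.8158 191.8021]]
```

Emit:
{"name": "jog_arm", "arguments": {
  "moves": [
    [[0,1,-30],[0,0,0]],
    [[-1,0,-30],[0,0,0]],
    [[0,0,-20],[0,0,0]],
    [[0,0,-7],[0,0,0]],
    [[0,0,0],[0,0,0]]
  ]
}}

```text
clock: 2.95
position: [0.4799, 0.4297, 0.0105]
ee_rot: [0.419, 0.908, -0.001, -0.001]
wrist_force: [-0.2, 0.5, 0.7]
gripper_width: 0.0761
gripper_force: 0.0
```

Run:
```python
from st import *
s=st()
P=optics.snapshot("side");a=P["frame"][310:390,270:370];cv2.imwrite("pics/g1.png",cv2.resize(a,None,fx=6,fy=6,interpolation=2)[:,:,::-1])
print(proj(P,s["position"]),proj(P,[.4825,.4275,.0075]))
```

```text
2.95 [0.4799 0.4297 0.0105] yang 40.44192342909065 z [-0.0026 -0.001  -1.    ] F [-0.2463  0.4808  0.6728] 0.07607529233767268 0.0 [-0.8776  0.8277  0.1133  1.6635 -0.138   0.6608  0.0146]
[[354.532  318.8887]] [[354.4874 317.986 ]]
```

View pics/g1.png

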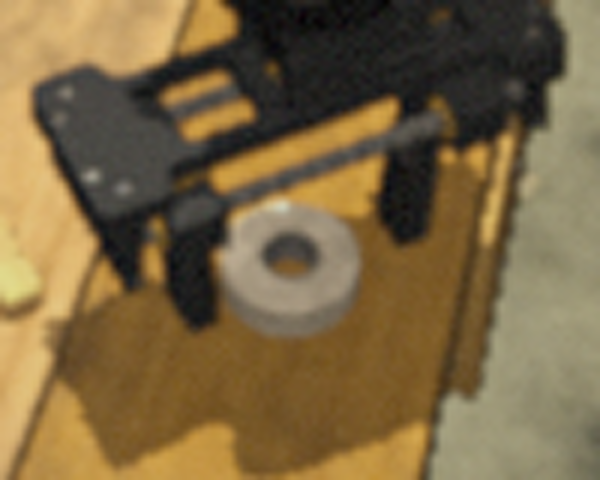

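Emit:
{"name": "jog_arm", "arguments": {
  "moves": [
    [[0,0,-2],[0,0,0]],
    [[0,0,0],[0,0,0]],
    [[0,0,0],[0,0,0]],
    [[0,0,0],[0,0,0]],
    [[0,0,0],[0,0,0]]
  ],
  "fingers": 40,
  "grip_force": 20
}}

```text
clock: 3.42
position: [0.4825, 0.4295, 0.0107]
ee_rot: [0.42, 0.907, 0.001, 0.0]
wrist_force: [-1.7, -0.8, 5.0]
gripper_width: 0.0503
gripper_force: 20.0
```

Emit:
{"name": "jog_arm", "arguments": {
  "moves": [
    [[0,0,0],[0,0,0]],
    [[0,0,5],[0,0,0]],
    [[0,0,15],[0,0,0]],
    [[0,0,30],[0,0,0]],
    [[0,0,30],[0,0,0]]
  ]
}}

```text
clock: 3.83
position: [0.4813, 0.4281, 0.0905]
ee_rot: [0.42, 0.907, -0.001, -0.0]
wrist_force: [0.5, 0.4, -1.3]
gripper_width: 0.0506
gripper_force: 20.0
```

Run:
```python
from st import *
s=st()
P=optics.snapshot("side");r,c=proj(P,s["position"])[0].astype(int);a=P["frame"][r-50:r+40,c-60:c+50];cv2.imwrite("pics/g2.png",cv2.resize(a,None,fx=5,fy=5,interpolation=2)[:,:,::-1])
```

```text
3.83 [0.4813 0.4281 0.0905] yang 40.29827888513768 z [-0.0017 -0.0018 -1.    ] F [ 0.4767  0.3576 -1.3336] 0.050621457549525246 19.994767479281563 [-0.89    0.7085  0.1351  1.6539 -0.1235  0.79    0.0035]
```

View pics/g2.png

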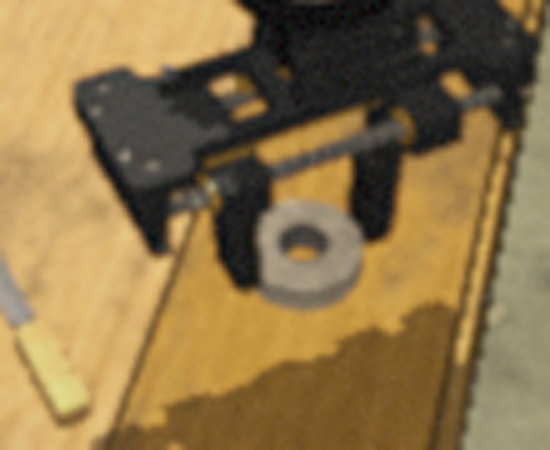

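Emit:
{"name": "jog_arm", "arguments": {
  "moves": [
    [[8,-20,12],[0,0,-3]],
    [[8,-33,12],[0,0,-3]],
    [[8,-33,12],[0,0,-3]],
    [[8,-33,12],[0,0,-3]],
    [[8,-33,12],[0,0,-3]]
  ]
}}

```text
clock: 4.3
position: [0.5222, 0.2754, 0.1511]
ee_rot: [0.536, 0.844, 0.0, 0.0]
wrist_force: [0.1, 0.6, -0.9]
gripper_width: 0.0501
gripper_force: 20.0
```

Emit:
{"name": "jog_arm", "arguments": {
  "moves": [
    [[9,-33,0],[0,0,-3]],
    [[9,-33,0],[0,0,-3]],
    [[9,-33,0],[0,0,-3]],
    [[9,-33,0],[0,0,-3]],
    [[9,-33,0],[0,0,-3]]
  ]
}}

```text
clock: 4.72
position: [0.5673, 0.1104, 0.1507]
ee_rot: [0.642, 0.767, 0.0, 0.0]
wrist_force: [0.9, -0.8, -2.4]
gripper_width: 0.0503
gripper_force: 20.0
```

Emit:
{"name": "jog_arm", "arguments": {
  "moves": [
    [[9,-33,0],[0,0,-3]],
    [[9,-33,0],[0,0,-3]],
    [[9,-33,0],[0,0,-3]],
    [[9,-30,0],[0,0,-3]],
    [[6,-16,0],[0,0,-1]]
  ]
}}

```text
clock: 5.13
position: [0.6095, -0.0382, 0.1509]
ee_rot: [0.726, 0.688, -0.0, 0.001]
wrist_force: [-0.9, 0.1, -1.4]
gripper_width: 0.0504
gripper_force: 20.0
```

Emit:
{"name": "jog_arm", "arguments": {
  "moves": [
    [[0,0,0],[0,0,0]],
    [[0,0,0],[0,0,0]],
    [[0,0,0],[0,0,0]],
    [[0,0,0],[0,0,0]],
    [[0,0,0],[0,0,0]]
  ]
}}

```text
clock: 5.55
position: [0.6089, -0.0312, 0.1498]
ee_rot: [0.723, 0.691, 0.0, -0.0]
wrist_force: [-0.5, 0.3, -1.3]
gripper_width: 0.0504
gripper_force: 20.0
```

```bash
cat > b.py <<'E'
from st import *
s=st();I=[]
for n,(r0,r1,c0,c1) in(("side",(160,250,260,380)),("top",(150,240,280,400))):
    P=optics.snapshot(n)
    for k in("bearing","housing_rim"):
      for q in optics.trace(P,k)[:1]:
        m=max(cv2.findContours(q["region"].astype(np.uint8),0,1)[0],key=len);e=cv2.fitEllipse(m) if len(m)>5 else None;print(n,k,q["conf"],e, onz(P,(e[0][1],e[0][0]),s["position"][2]-.003) if e else 0)
    print("tcp px",proj(P,s["position"]))
    I.append(cv2.resize(P["frame"][r0:r1,c0:c1],None,fx=5,fy=3.3*5/3.3,interpolation=2)[:,:,::-1])
cv2.imwrite("pics/b.png",cv2.resize(np.vstack(I),None,fx=.66,fy=.66,interpolation=3))
E
python3 b.py
```

```text
5.55 [ 0.6089 -0.0312  0.1498] yang -2.552949900224469 z [-0.0002  0.0009 -1.    ] F [-0.5199  0.2718 -1.3442] 0.050401351977704394 19.994928465130215 [-0.2835  0.5967  0.3648  1.7368 -0.2695  0.8578  0.1568]
side bearing 0.52 ((309.207275390625, 231.6827850341797), (30.110366821289062, 51.74868392944336), 30.463268280029297) [0.5749 0.1471 0.1468]
side housing_rim 0.81 ((308.94610595703125, 231.5209503173828), (29.567218780517578, 51.21005630493164), 30.067419052124023) [0.5758 0.1465 0.1468]
tcp px [[198.5716 312.6344]]
top housing_rim 0.65 ((351.8472900390625, 219.09080505371094), (10.23394775390625, 32.654205322265625), 25.719274520874023) [ 0.5778 -0.0737  0.1468]
tcp px [[203.6933 342.872 ]]
```

View pics/b.png

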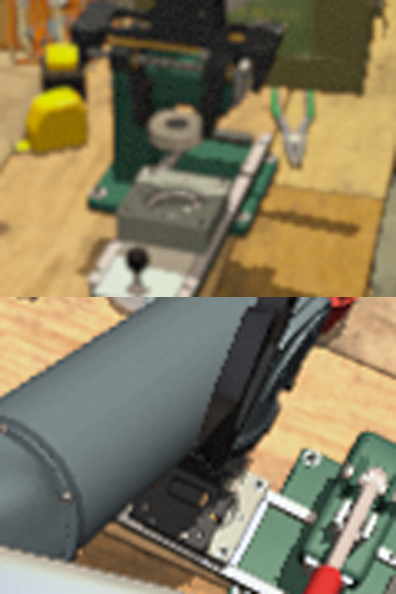

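Run:
```python
from st import *
s=st();P=optics.snapshot("side")
a=P["frame"][175:245,280:350];cv2.imwrite("pics/b2.png",cv2.resize(a,None,fx=8,fy=8,interpolation=cv2.INTER_CUBIC)[:,:,::-1])
p=s["position"]
for dz in(.0043,-.0107):print(((proj(P,p+[0,0,dz])-[175,280]+.5)*8-.5))
for d in([.005,0,0],[0,.005,0],[0,0,.005]):print((proj(P,p+np.array(d))-proj(P,p))*8)
th=np.linspace(0,6.283,13)[:-1]
print(((proj(P,np.c_[.6086+.0315*np.cos(th),-.0338+.0315*np.sin(th),0*th+.072])-[175,280]+.5)*8-.5).round()[[0,3,6,9]])
```

```text
5.85 [ 0.609  -0.0328  0.1497] yang -2.673131786931151 z [-0.0001 -0.     -1.    ] F [-0.9238  0.1641 -1.9402] 0.05025971342927208 19.994892477877784 [-0.2822  0.5973  0.3661  1.7365 -0.2694  0.8576  0.1569]
[[180.5328 265.2723]]
[[214.3667 264.8116]]
[[ -1.6095 -12.5326]]
[[ 6.0471 -3.0736]]
[[-11.3246   0.1542]]
[[349. 188.]
 [401. 245.]
 [371. 342.]
 [321. 283.]]
```

View pics/b2.png

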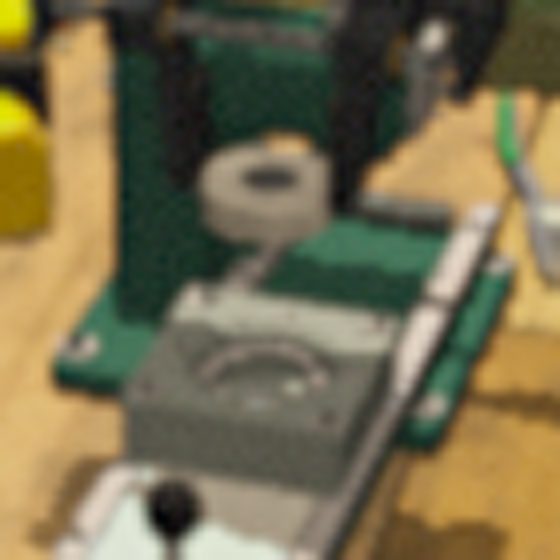

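Emit:
{"name": "jog_arm", "arguments": {
  "moves": [
    [[0,0,-20],[0,0,0]],
    [[0,0,-20],[0,0,0]],
    [[0,0,-20],[0,0,0]],
    [[0,0,-5],[0,0,0]],
    [[0,0,0],[0,0,0]]
  ]
}}

```text
clock: 6.32
position: [0.6079, -0.033, 0.0833]
ee_rot: [0.724, 0.69, -0.001, -0.001]
wrist_force: [-0.5, -0.4, -0.8]
gripper_width: 0.0505
gripper_force: 20.0
```

Emit:
{"name": "jog_arm", "arguments": {
  "moves": [
    [[0,0,-1],[0,0,0]],
    [[0,0,-1],[0,0,0]],
    [[0,0,-1],[0,0,0]],
    [[0,0,-1],[0,0,0]],
    [[0,0,0],[0,0,0]]
  ]
}}

```text
clock: 6.73
position: [0.6093, -0.033, 0.0811]
ee_rot: [0.724, 0.69, 0.0, 0.0]
wrist_force: [-0.3, 0.2, -1.1]
gripper_width: 0.0505
gripper_force: 20.0
```

Emit:
{"name": "jog_arm", "arguments": {
  "moves": [
    [[0,0,-1],[0,0,0]],
    [[0,0,-1],[0,0,0]],
    [[0,0,-1],[0,0,0]],
    [[0,0,0],[0,0,0]],
    [[0,0,0],[0,0,0]]
  ]
}}

```text
clock: 7.15
position: [0.6091, -0.033, 0.0777]
ee_rot: [0.724, 0.69, -0.0, 0.0]
wrist_force: [-0.6, 0.3, -0.4]
gripper_width: 0.0505
gripper_force: 20.0
```

```bash
python3 st.py
```

```text
7.15 [ 0.6091 -0.033   0.0777] yang -2.6943633205904116 z [-0. -0. -1.] F [-0.5594  0.3034 -0.4244] 0.050484822401489486 19.993794312676982 [-0.2511  0.6995  0.3242  1.7646 -0.3131  0.7284  0.1907]
```

Emit:
{"name": "jog_arm", "arguments": {
  "moves": [
    [[0,0,-1],[0,0,0]],
    [[0,0,-1],[0,0,0]],
    [[0,0,0],[0,0,0]],
    [[0,0,0],[0,0,0]],
    [[0,0,0],[0,0,0]]
  ]
}}

```text
clock: 7.57
position: [0.6092, -0.0331, 0.0758]
ee_rot: [0.724, 0.69, 0.0, 0.0]
wrist_force: [0.6, 0.2, -1.3]
gripper_width: 0.0504
gripper_force: 20.0
```

Emit:
{"name": "jog_arm", "arguments": {
  "moves": [
    [[0,0,-1],[0,0,0]],
    [[0,0,-1],[0,0,0]],
    [[0,0,0],[0,0,0]],
    [[0,0,0],[0,0,0]],
    [[0,0,0],[0,0,0]]
  ]
}}

```text
clock: 7.98
position: [0.6092, -0.0331, 0.0746]
ee_rot: [0.724, 0.69, 0.0, -0.0]
wrist_force: [-3.5, 0.5, 10.4]
gripper_width: 0.0501
gripper_force: 20.0
```

Emit:
{"name": "jog_arm", "arguments": {
  "moves": [
    [[0,0,1],[0,0,0]],
    [[0,0,0],[0,0,0]],
    [[0,0,0],[0,0,0]],
    [[0,0,0],[0,0,0]],
    [[0,0,0],[0,0,0]]
  ],
  "fingers": 66
}}

```text
clock: 8.4
position: [0.609, -0.033, 0.0745]
ee_rot: [0.724, 0.69, -0.0, -0.0]
wrist_force: [-0.4, 0.0, 0.6]
gripper_width: 0.066
gripper_force: 0.0
```

Emit:
{"name": "jog_arm", "arguments": {
  "moves": [
    [[0,0,10],[0,0,0]],
    [[0,0,25],[0,0,0]],
    [[0,0,35],[0,0,0]],
    [[0,20,25],[0,0,0]],
    [[0,35,0],[0,0,0]]
  ]
}}

```text
clock: 8.82
position: [0.6127, 0.0168, 0.1763]
ee_rot: [0.726, 0.687, 0.003, 0.004]
wrist_force: [1.4, 0.5, 0.4]
gripper_width: 0.0659
gripper_force: 0.0
```

Emit:
{"name": "jog_arm", "arguments": {
  "moves": [
    [[0,40,0],[0,0,0]],
    [[0,35,0],[0,0,0]],
    [[0,20,0],[0,0,0]],
    [[0,0,0],[0,0,0]],
    [[0,0,0],[0,0,0]]
  ],
  "fingers": 0
}}

```text
clock: 9.23
position: [0.609, 0.1183, 0.1702]
ee_rot: [0.723, 0.691, 0.0, 0.0]
wrist_force: [-0.2, -0.5, 0.3]
gripper_width: 0.0348
gripper_force: 0.0
```

Run:
```python
from st import *
s=st();P=optics.snapshot("side");T=optics.snapshot("top")
z=lambda P,r,c:cv2.resize(P["frame"][r:r+60,c:c+80],None,fx=5,fy=5,interpolation=2)[:,:,::-1]
cv2.imwrite("pics/d.png",np.hstack([z(P,190,275),z(T,180,305)]))
for X in(P,T):
  for q in optics.trace(X,"bearing")[:1]: print(q["conf"],q["at"],q["region"].sum(),onz(X,q["at"],.08))
```

```text
9.23 [0.609  0.1183 0.1702] yang -2.535675813779369 z [ 0.0003  0.0001 -1.    ] F [-0.1952 -0.537   0.3367] 0.03476219822702655 0.0 [-0.5239  0.5858  0.3666  1.6952 -0.2543  0.9075 -0.0999]
0.51 [219.5, 318.9] 120 [ 0.5866 -0.0266  0.08  ]
0.49 [213.9, 339.4] 185 [ 0.5965 -0.0295  0.08  ]
```

View pics/d.png

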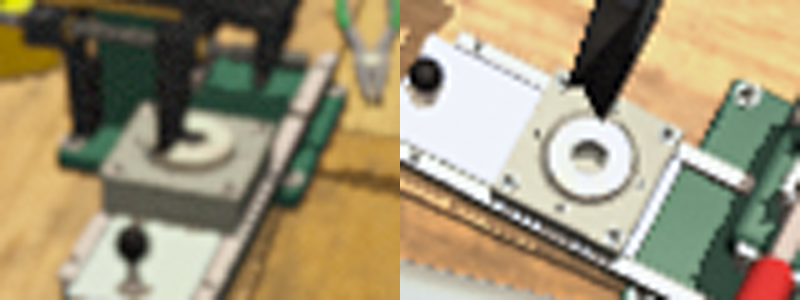

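Emit:
{"name": "jog_arm", "arguments": {
  "moves": [
    [[2,7,-10],[0,0,0]],
    [[2,0,-32],[0,0,0]],
    [[0,0,-32],[0,0,0]],
    [[0,0,-28],[0,0,0]],
    [[0,0,0],[0,0,0]]
  ],
  "fingers": 0
}}

```text
clock: 9.85
position: [0.6088, 0.123, 0.0617]
ee_rot: [0.724, 0.69, -0.004, -0.002]
wrist_force: [-1.3, -1.1, 0.3]
gripper_width: 0.0004
gripper_force: 0.0
```

Emit:
{"name": "jog_arm", "arguments": {
  "moves": [
    [[0,-8,0],[0,0,0]],
    [[0,-6,0],[0,0,0]],
    [[0,-4,0],[0,0,0]],
    [[0,-4,0],[0,0,0]],
    [[0,-4,0],[0,0,0]]
  ]
}}

```text
clock: 10.27
position: [0.6143, 0.0985, 0.0694]
ee_rot: [0.724, 0.69, 0.002, 0.0]
wrist_force: [0.5, 2.4, 1.7]
gripper_width: 0.0007
gripper_force: 1.4
```

Emit:
{"name": "jog_arm", "arguments": {
  "moves": [
    [[0,-10,0],[0,0,0]],
    [[-1,-14,0],[0,0,0]],
    [[0,-14,0],[0,0,0]],
    [[-1,-14,0],[0,0,0]],
    [[0,-14,0],[0,0,0]]
  ]
}}

```text
clock: 10.68
position: [0.6112, 0.0308, 0.0682]
ee_rot: [0.724, 0.69, 0.0, 0.0]
wrist_force: [-0.3, 3.5, 3.3]
gripper_width: 0.0004
gripper_force: 1.7
```

Emit:
{"name": "jog_arm", "arguments": {
  "moves": [
    [[-1,-14,0],[0,0,0]],
    [[0,-14,0],[0,0,0]],
    [[-1,-14,0],[0,0,0]],
    [[0,-7,0],[0,0,0]],
    [[-1,-4,0],[0,0,0]]
  ]
}}

```text
clock: 11.1
position: [0.6081, -0.0236, 0.0676]
ee_rot: [0.724, 0.689, -0.0, 0.001]
wrist_force: [2.0, 2.5, -0.1]
gripper_width: 0.0008
gripper_force: 1.4
```

Emit:
{"name": "jog_arm", "arguments": {
  "moves": [
    [[0,-3,0],[0,0,0]],
    [[0,-2,0],[0,0,0]],
    [[0,-2,0],[0,0,0]],
    [[0,0,0],[0,0,0]],
    [[0,0,0],[0,0,0]]
  ]
}}

```text
clock: 11.52
position: [0.6079, -0.0277, 0.0676]
ee_rot: [0.723, 0.691, -0.0, -0.0]
wrist_force: [0.1, 1.7, 0.7]
gripper_width: 0.0003
gripper_force: 1.0
```

Emit:
{"name": "jog_arm", "arguments": {
  "moves": [
    [[0,-2,0],[0,0,0]],
    [[0,-2,0],[0,0,0]],
    [[0,-2,0],[0,0,0]],
    [[0,0,0],[0,0,0]],
    [[0,0,0],[0,0,0]]
  ]
}}

```text
clock: 11.93
position: [0.608, -0.0282, 0.0676]
ee_rot: [0.722, 0.692, 0.002, -0.003]
wrist_force: [0.0, 12.1, 2.6]
gripper_width: 0.0007
gripper_force: 6.2
```

Emit:
{"name": "jog_arm", "arguments": {
  "moves": [
    [[0,25,0],[0,0,0]],
    [[0,15,20],[0,0,0]],
    [[0,0,40],[0,0,-3]],
    [[0,0,40],[0,0,-7]],
    [[0,0,40],[0,0,-7]]
  ]
}}

```text
clock: 12.35
position: [0.6072, 0.0055, 0.2089]
ee_rot: [0.819, 0.573, -0.001, -0.0]
wrist_force: [2.0, -0.4, 0.2]
gripper_width: 0.0004
gripper_force: 0.0
```

Emit:
{"name": "jog_arm", "arguments": {
  "moves": [
    [[0,0,40],[0,0,-7]],
    [[0,0,40],[0,0,-7]],
    [[-5,0,40],[0,0,-7]],
    [[-10,0,40],[0,0,-7]],
    [[-10,0,0],[0,0,-7]]
  ],
  "fingers": 64
}}

```text
clock: 12.77
position: [0.586, 0.0043, 0.3754]
ee_rot: [0.954, 0.3, 0.006, 0.002]
wrist_force: [1.0, -0.4, 0.6]
gripper_width: 0.0315
gripper_force: 0.0
```

Emit:
{"name": "jog_arm", "arguments": {
  "moves": [
    [[-15,-20,0],[0,0,-7]],
    [[-15,-30,0],[0,0,-7]],
    [[-15,-30,0],[0,0,-7]],
    [[-15,-30,0],[0,0,-7]],
    [[-15,-30,0],[0,0,-7]]
  ]
}}

```text
clock: 13.18
position: [0.5065, -0.1359, 0.3675]
ee_rot: [1.0, -0.001, -0.0, 0.0]
wrist_force: [-0.4, -1.3, -0.0]
gripper_width: 0.0633
gripper_force: 0.0
```

Run:
```python
from st import *
s=st();P=optics.snapshot("side");T=optics.snapshot("top")
a={}
for n,X in(("s",P),("t",T)):
  for q in optics.trace(X,"handle_mid")[:1]: a[n]=q["at"];print(n,q["conf"],q["at"],q["region"].sum(),proj(X,[.4968,-.1592,.29]))
  for q in optics.trace(X,"shuttle_knob")[:1]: print(n,"knob/shuttle",q["conf"],q["at"],q["region"].sum(),proj(X,[.608,-.0487,.076]))
```

```text
13.18 [ 0.5065 -0.1359  0.3675] yang -90.07272851721862 z [-0.0007 -0.0003 -1.    ] F [-0.3598 -1.2625 -0.007 ] 0.06330775447710542 0.0 [-0.5284  0.2564  0.8664  1.7397 -0.2051  1.2409 -1.1831]
s 0.77 [147.9, 347.1] 427 [[144.9356 357.4806]]
s knob/shuttle 0.75 [212.3, 316.3] 811 [[216.1637 313.9229]]
t knob/shuttle 0.41 [159.4, 217.1] 163 [[213.5549 346.5058]]
```

Emit:
{"name": "jog_arm", "arguments": {
  "moves": [
    [[-5,-10,0],[0,0,-2]],
    [[-3,-7,0],[0,0,0]],
    [[0,0,0],[0,0,0]],
    [[0,0,0],[0,0,0]],
    [[0,0,0],[0,0,0]]
  ]
}}

```text
clock: 13.9
position: [0.5002, -0.1509, 0.3677]
ee_rot: [1.0, -0.015, 0.0, -0.0]
wrist_force: [0.3, 0.3, -0.5]
gripper_width: 0.0637
gripper_force: 0.0
```

Run:
```python
from st import *
s=st();P=optics.snapshot("side");T=optics.snapshot("top")
z=lambda P,r,c:cv2.resize(P["frame"][r:r+120,c:c+80],None,fx=5,fy=5,interpolation=2)[:,:,::-1]
cv2.imwrite("pics/e.png",np.hstack([z(P,105,305),z(T,150,330)]))
print([proj(X,[.4968,-.1592,.29]) for X in(P,T)])
```

```text
13.9 [ 0.5002 -0.1509  0.3677] yang -91.68393146542964 z [ 0.      0.0001 -1.    ] F [ 0.2545  0.2798 -0.4943] 0.06374463480773748 0.0 [-0.5092  0.2528  0.8783  1.7449 -0.2052  1.2398 -1.1795]
[array([[144.9356, 357.4806]]), array([[245.5263, 374.8484]])]
```

View pics/e.png

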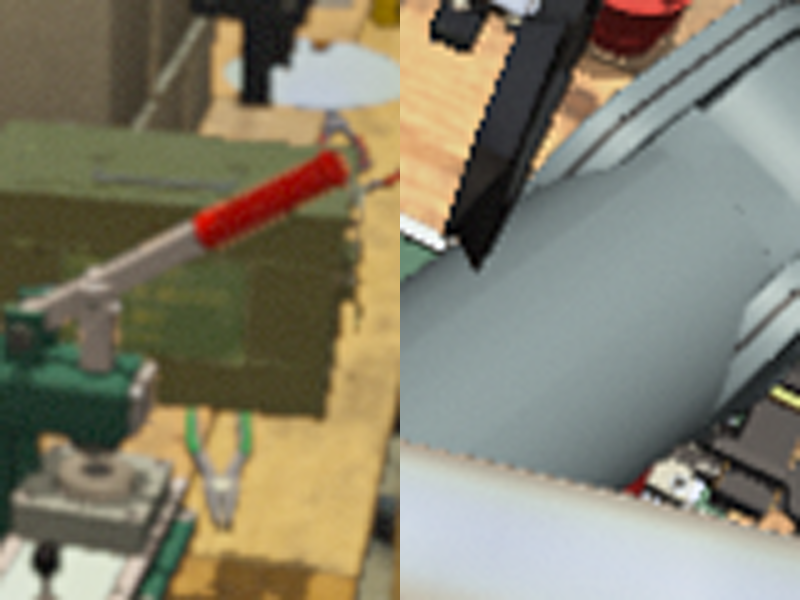

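Emit:
{"name": "jog_arm", "arguments": {
  "moves": [
    [[-3,-8,0],[0,0,0]],
    [[0,0,-15],[0,0,0]],
    [[0,0,-25],[0,0,0]],
    [[0,0,-25],[0,0,0]],
    [[0,0,0],[0,0,0]]
  ]
}}

```text
clock: 14.42
position: [0.4946, -0.1584, 0.299]
ee_rot: [1.0, -0.015, -0.003, -0.0]
wrist_force: [0.1, 0.3, 0.0]
gripper_width: 0.0636
gripper_force: 0.0
```

Emit:
{"name": "jog_arm", "arguments": {
  "moves": [
    [[0,0,-10],[0,0,0]],
    [[0,0,-10],[0,0,0]],
    [[0,0,-6],[0,0,0]],
    [[0,0,0],[0,0,0]],
    [[0,0,0],[0,0,0]]
  ]
}}

```text
clock: 14.83
position: [0.4972, -0.1592, 0.277]
ee_rot: [1.0, -0.015, 0.0, 0.0]
wrist_force: [-0.0, -0.5, 0.9]
gripper_width: 0.0638
gripper_force: 0.0
```

Emit:
{"name": "jog_arm", "arguments": {
  "moves": [
    [[0,0,0],[0,0,0]],
    [[0,0,0],[0,0,0]],
    [[0,0,0],[0,0,0]],
    [[0,0,0],[0,0,0]],
    [[0,0,0],[0,0,0]]
  ],
  "fingers": 0,
  "grip_force": 45
}}

```text
clock: 15.25
position: [0.4972, -0.159, 0.2769]
ee_rot: [1.0, -0.015, 0.0, -0.0]
wrist_force: [-0.8, -0.0, 0.4]
gripper_width: 0.0325
gripper_force: 0.0
```

Emit:
{"name": "jog_arm", "arguments": {
  "moves": [
    [[0,0,0],[0,0,0]],
    [[0,0,0],[0,0,0]],
    [[0,0,0],[0,0,0]],
    [[0,0,0],[0,0,0]],
    [[0,0,0],[0,0,0]]
  ]
}}

```text
clock: 15.67
position: [0.4972, -0.1573, 0.2768]
ee_rot: [1.0, -0.014, -0.0, -0.001]
wrist_force: [-1.4, 5.2, 3.3]
gripper_width: 0.024
gripper_force: 44.8
```

```bash
python3 -c "
import numpy as np
for a in np.arange(0,.61,.06):
    t=.6-a;print(round(a,2),((-186*np.cos(t)+186*np.cos(.6))*.999).round(1),(186*np.sin(t)-186*np.sin(.6)).round(1))"
```

```text
0.0 0.0 0.0
0.06 -6.0 -9.4
0.12 -11.5 -19.1
0.18 -16.3 -29.2
0.24 -20.5 -39.5
0.3 -24.2 -50.1
0.36 -27.1 -60.8
0.42 -29.5 -71.7
0.48 -31.1 -82.8
0.54 -32.1 -93.9
0.6 -32.5 -105.0
```

Emit:
{"name": "jog_arm", "arguments": {
  "moves": [
    [[-6,1,-9],[0,0,0]],
    [[-6,1,-10],[0,0,0]],
    [[-5,0,-10],[0,0,0]],
    [[-4,0,-10],[0,0,0]],
    [[-3,0,-11],[0,0,0]]
  ]
}}

```text
clock: 16.08
position: [0.4731, -0.1559, 0.2271]
ee_rot: [1.0, -0.015, 0.0, -0.001]
wrist_force: [-3.7, 5.4, 8.9]
gripper_width: 0.0233
gripper_force: 44.7
```

Emit:
{"name": "jog_arm", "arguments": {
  "moves": [
    [[-3,0,-11],[0,0,0]],
    [[-3,0,-11],[0,0,0]],
    [[-1,0,-11],[0,0,0]],
    [[-1,0,-11],[0,0,0]],
    [[0,0,-6],[0,0,0]]
  ]
}}

```text
clock: 16.5
position: [0.4648, -0.1554, 0.1764]
ee_rot: [1.0, -0.015, -0.001, -0.002]
wrist_force: [-5.1, 7.0, 14.3]
gripper_width: 0.0233
gripper_force: 45.0
```

```bash
python3 st.py
```

```text
16.5 [ 0.4648 -0.1554  0.1764] yang -91.68019339329051 z [-0.0012  0.0033 -1.    ] F [-5.0643  7.0478 14.2678] 0.023273384412256855 44.980238944314124 [-0.3645  0.4414  0.7547  2.0392 -0.4167  0.8179 -0.9654]
```

Emit:
{"name": "jog_arm", "arguments": {
  "moves": [
    [[0,1,-3],[0,0,0]],
    [[0,1,-1],[0,0,0]],
    [[0,0,0],[0,0,0]],
    [[0,0,0],[0,0,0]],
    [[0,0,0],[0,0,0]]
  ]
}}

```text
clock: 16.92
position: [0.4648, -0.1553, 0.1736]
ee_rot: [1.0, -0.015, -0.0, -0.0]
wrist_force: [-6.4, 1.8, 13.6]
gripper_width: 0.0237
gripper_force: 45.0
```

Run:
```python
from st import *
s=st();P=optics.snapshot("side")
f=P["frame"].astype(int);m=(f[:,:,0]>130)&(f[:,:,1]<60)&(f[:,:,2]<60);m[:130]=0;m[210:]=0;m[:,:325]=0;m[:,390:]=0
rc=np.argwhere(m);print(len(rc),rc.min(0),rc.max(0),rc.mean(0))
q=optics.trace(P,"lever")
for q in q[:1]:
    r=np.argwhere(q["region"]);print(q["conf"],len(r),r.min(0),r.max(0))
X=np.array([.6032,-.1636]);c,si=np.cos(-.0421),np.sin(-.0421)
for a in(.5,.55,.6,.65):
    t=.6-a;print(a,[proj(P,[X[0]+c*lx,X[1]+si*lx,.185+l*np.sin(t)])[0].round(1) for l in(.11,.136,.186,.25) for lx in[.047-l*np.cos(t)]])
for c0 in range(318,372,4):
    r=rc[rc[:,1]==c0][:,0]
    if len(r):print(c0,r.min(),r.max(),end="; ")
```

```text
16.92 [ 0.4648 -0.1553  0.1736] yang -91.76220899927237 z [-0.0003  0.001  -1.    ] F [-6.3641  1.7666 13.5861] 0.02373109223069799 45.0068689652835 [-0.3639  0.4457  0.7525  2.0425 -0.4203  0.8096 -0.9648]
106 [171 351] [179 381] [175.5    367.3302]
0.93 341 [167 314] [181 382]
0.5 [array([170.3, 342.4]), array([170.6, 350.2]), array([171.2, 365.5]), array([171.9, 385.4])]
0.55 [array([171.8, 342.5]), array([172.5, 350.3]), array([173.8, 365.5]), array([175.5, 385.3])]
0.6 [array([173.3, 342.4]), array([174.4, 350.2]), array([176.4, 365.3]), array([179. , 385.1])]
0.65 [array([174.8, 342.3]), array([176.2, 350. ]), array([179. , 365.1]), array([182.5, 384.6])]
354 171 176; 358 173 176; 370 174 178;
```

Emit:
{"name": "jog_arm", "arguments": {
  "moves": [
    [[0,0,-2],[0,0,0]],
    [[0,0,0],[0,0,0]],
    [[0,0,0],[0,0,0]],
    [[0,0,0],[0,0,0]],
    [[0,0,0],[0,0,0]]
  ]
}}

```text
clock: 17.43
position: [0.4647, -0.1553, 0.1716]
ee_rot: [1.0, -0.015, -0.0, -0.001]
wrist_force: [-6.1, 1.6, 12.7]
gripper_width: 0.0234
gripper_force: 45.0
```

```bash
python3 -c "
from st import *
st();print(arm.sign_off())"
```

```text
17.43 [ 0.4647 -0.1553  0.1716] yang -91.76250428002926 z [-0.0003  0.001  -1.    ] F [-6.0946  1.5989 12.7155] 0.023386218887965778 45.019761728472076 [-0.3614  0.4488  0.7498  2.044  -0.4237  0.8056 -0.9619]
the job is handed in; nothing more can be done
None
```

The job is handed in at about 17 s on the clock, with no verdict returned: the bearing lies in the bore, the shuttle is home against its stop, and the arm is still holding the red handle at about level (an estimated 0.6 rad, 12.7 N upward at the wrist).

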